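# Press a plate-rack dowel home with a ratchet clamp, then release it

## Robot

A 6-joint arm with a two-finger parallel gripper is mounted at the origin on the work surface. World frame = base frame: x ahead of the robot, y to its left, z up, the work surface at z = 0. Lengths are in mm, angles in rad, forces in N, time in s.
With the tool pointing down it reaches from about 350 to 775 mm from the base axis. Payload 7.3 kg.
Tool frame: the origin (TCP) lies midway between the tips of the shut fingers; the grasp point (between the pads) lies 19 mm behind it; x points along the fingers, z is the direction in which the jaws open and shut, and the axes are right-handed (so a half turn about x gives the same grasp; the last joint's range is limited). The gripper opens to 92 mm and grips with 3 to 60 N. Pads are 19 mm wide; open, the fingers measure 130 mm over their backs; the gripper's body (75 mm by 190 mm) begins 47 mm behind the grasp point.
Start: joints at [1.058, 0.342, 1.524, -0, 1.275, -0.146], TCP at [188.268, 490.102, 226.741] pointing down, gripper open.
Joint ranges: [-2.53, 2.53], [-0.77, 2.02], [0.04, 2.7], [-1, 4.14], [0.28, 2.66], [-3.11, 3.11]. Speed limits (rad/s): [2.57, 2.57, 3.14, 3.14, 3.14, 3.14].

## Interface

Orientations are given as [roll, pitch, yaw] about the fixed x, y, z axes, in that order (R = Rz(yaw) Ry(pitch) Rx(roll)).
In Python, from plant import monitor, optics, close_job gives the robot as it stands.
- The arm moves only by the tool send_rows, never from a script. Its argument "commands" is a list that holds one entry, the list of rows, each a list of 5 numbers: the shift along the tool's x, y, z in m, then the turn about the tool's x in degrees, then the finger opening in m, from 0 to 0.0918. A call has 1 to 10 rows; each row shifts and turns the pose as measured when the row begins, along the tool's axes as they then stand; what a row does not reach is not made up. A row lasts 1/12 s, in which the tool goes at most 41.7 mm and 7.16 degrees, less where a joint would pass 70% of its speed; a pose out of reach is approached as far as the arm can. A call with a gripper value outside its range is refused whole. The fingers move at their own pace and stop on an object; the grip force is fixed at half the most. Time passes only in rows, so rows that do not move let the fingers close. It gives the time, the measured TCP pose, the force and the opening at its end, in the units of the state.
- monitor.get_obs(): the state, without advancing time (a new reading comes with each control period).
- optics.capture(name): name is "scene" or "top"; returns a dict with "color" (400x640x3 uint8, blue, green, red), "camera_matrix" (3x3 intrinsics, pixels), "k1" (the pictures are not rectified: a ray, as slopes to the right and down, at radius r is drawn at 1 + k1 r^2 times it, then the intrinsics apply), "camera_from_world" (4x4, takes a point from world to camera coordinates). Camera axes: x right, y down, z forward; pixel columns grow to the right and rows downward; lengths in mm; the calibration is good to about 2 mm. A picture is of the moment at which its call begins. There is no depth.
- close_job(): hands the job in, once; it reports no verdict.
The state is a dict: "time": time; "joint_positions": joint angles; "dq": joint speeds; "tau": joint torques, N m; "tool_pos": TCP position; "tcp_rot": TCP orientation; "contact_force": force on the tool from outside, world axes, zero at the start; "moment": the same for the moment, N m; "grip_width": finger opening in mm.
Only numpy, scipy, OpenCV 4.12 (cv2) and the standard library are available. Lean on these libraries where they do the work, as an engineer would, in place of code of your own. Each camera call takes 0.05 s, during which the arm holds its last target.

## Task

The middle dowel of the wooden plate-rack rail held in the bar clamp still stands proud. Pump the clamp's trigger until its pad has pushed that dowel fully home, collar flush on the rail, feeling for the moment it seats and not forcing it further, or the rail will crack; then press and hold the release button so that the bar runs all the way back. Move the bar and the dowel only through the clamp's trigger and release, never by hand, and leave the crockery and the other things around it alone.

Things in the scene. Friction and masses are not known exactly. Their poses are not given: they have to be found in the camera images.
- clamp: One-hand ratchet bar clamp on a plywood board (355 x 180 x 18 mm) fixed to the counter. Origin on the counter under the clamp's line; x = the way the bar advances, y sideways, z up; all x, y, z below are mm in this frame. Black head box x -117 to 33, y +-21, top z 84; fixed upright handle on it, x -48 to -30, y +-14, up to z 160.
- rail_face (a point): Middle of the head-side face of the pale wooden rail of a plate rack (x 175, y 0, z 55). Rail: x 175 to 205, y +-85, top z 80, backed by a steel jaw up to z 102. Three dowels stick out of it towards the head at z 55: those at y +-58 are home, the middle one (y 0) stands proud.
- bar: Toothed steel bar (8 x 18 mm) through the head, with rubber pad (30 mm across). Origin at y 0, z 55, x 0 when fully back, x = travel (to 70 mm) when advanced; pad face 67 mm ahead (+x) of it. A ratchet (6 mm teeth) holds it; with the release held down a spring (3 N) draws it fully back in under 0.5 s. The pad gives 1 mm per 8 N.
- dowel: Proud middle dowel: stem 18 mm across, collar 26 mm across and 8 mm thick. Origin: centre of the collar's rail-side face; starts 10 to 20 mm off the rail (x 155 to 165), fully home flush on it (x 175). Outer end 50 mm from it, towards the head. Slides stiffly (6 N), stays where pushed, stops dead when home. The rail cracks if the pad presses with over 30 N.
- trigger (a joint): Swing of the grey trigger towards the handle, rad: 0 at rest (upright), 0.40 at its stop; springs back. Lever 12 mm thick (x), 26 mm wide, z 86 to 171, hinge along y at x 16, z 80. The bar advances 40 mm per rad after 1 mm of slack: a pump to 0.35 rad gains about 12 mm (two teeth), a shorter one 6 mm. Let it come fully back after each pump.
- trigger_push (a point): Point to push on the trigger's front (+x) face, 70 mm above its hinge (x 22, z 150 at rest). Push to -x, or squeeze trigger and handle (70 mm over both, 44 mm when pumped). At 30 mm/s it takes 6 to 9 N while the bar runs free and 10 to 14 N while the dowel slides (more if faster, less if held still); once home the force climbs steeply; 22 N here is about 30 N at the pad.
- release_top (a point): Centre of the top of the grey round release button behind the handle (24 mm across; x -98, y 0, z 97), pressed straight down; frees the ratchet at about 3 mm (5 N), fully down at 6 mm (7 N). Keep it down for a second while the bar runs back; works only with the trigger fully back.
- glue: Bystander: wood-glue bottle, white, 34 mm across, 100 mm tall, standing on the plywood board beside the bar. Leave alone. Origin at the underside's centre.
- mug: Bystander: white mug, 80 mm across, 85 mm tall, standing near the clamp's board. Leave alone. Origin at the underside's centre.
- screwdriver: Bystander: black-handled screwdriver lying near the clamp's board. Leave alone.
- glass_bowl: Bystander: glass bowl, 120 mm across, 55 mm tall. Leave alone. Origin at the underside's centre.
- tea_box: Bystander: cardboard box 75 x 140 x 60 mm. Leave alone. Origin at the underside's centre.
- jar: Bystander: amber glass jar with a white cap, 70 mm across, 100 mm tall. Leave alone. Origin at the underside's centre.
- saucer: Bystander: white saucer, 140 mm across, 18 mm tall. Leave alone. Origin at the underside's centre.

How it is judged (in metres and radians):
On the way, in this order (a step that is already met when the one before it is completed fails the run):
1. the dowel is pressed home, its collar flush on the rail (x of dowel in the frame of clamp above 0.174 m), for 0.1 s.
2. the clamp is released and its bar runs all the way back (x of bar in the frame of clamp below 0.004 m), for 0.2 s.
At the end, for the whole second after the job is handed in: The dowel's collar is flush on the rail (within 1 mm), the clamp's bar is all the way back (within 4 mm) and still, and the trigger is back at rest (x of dowel in the frame of clamp above 0.174 m and x of bar in the frame of clamp below 0.004 m and linear speed of bar below 0.01 m/s and value of joint trigger below 0.05 rad); the robot touches nothing.
It fails at once if the pad presses the dowel with more than 30 N (the rail cracks) (contact force between bar and dowel above 30 N).
It fails at once if the robot pushes the bar, its pad or the dowel itself (more than 3 N) (contact force between any of the fingers, the arm and bar above 3 N or contact force between any of the fingers, the arm and dowel above 3 N).
It fails at once if a bystander is moved by more than 30 mm or tipped over (distance of any of glue, mug, screwdriver, glass_bowl, tea_box, jar, saucer from where it was at the start of the episode above 0.03 m or angle between any of glue, mug, jar's own z axis and vertical above 0.5 rad).
It also fails if it takes over 58 s, if anything falls off the work surface, if the arm or the gripper's body presses on something with over 40 N, if the wrist force passes 120 N, or if a joint passes its speed limit or range.

## Working session

There is one attempt and no reset: what is moved stays moved. The work goes in short steps, Python scripts to look and compute and a tool call to move; the robot and the scene stay as the last step left them, time stands still between calls to the robot, and variables do not carry over. Pictures are saved under pics/ and viewed, and the job is handed in when it is done.

Besides the shell and the picture viewer there is one more tool, called after "Call:" in YAML: its name, and indented under it one key for each argument. send_rows: Moves the arm, as the interface text tells. Its arguments: {"type":"object","properties":{"commands":{"type":"array","items":{"type":"array","items":{"type":"array","items":{"type":"number"}}}}},"required":["commands"]}

```bash
mkdir -p pics; ls; python3 - <<'E'
from plant import monitor, optics
import cv2,numpy as np,pickle
print(monitor.get_obs())
for n in("scene","top"):
    c=optics.capture(n); cv2.imwrite(f"pics/{n}0.png",c["color"]); pickle.dump(c,open(f"{n}0.pkl","wb"))
    print(n,c["camera_matrix"],c["k1"],c["camera_from_world"])
E
```

```text
pics
{'time': 0.0, 'joint_positions': array([ 1.05799328e+00,  3.42719810e-01,  1.52499567e+00,  6.94753137e-06,
        1.27537729e+00, -1.45991478e-01]), 'dq': array([ 4.09754827e-04, -1.56249032e-03,  6.16296194e-05,  1.59160657e-03,
        1.51853722e-03, -1.87175526e-03]), 'tau': array([-2.69729033e-03, -4.31249321e+01, -2.44215631e+01,  7.14535592e-02,
        5.60801430e-02, -9.43563828e-05]), 'tool_pos': array([188.06587188, 489.74107165, 226.05391673]), 'tcp_rot': array([ 2.99117253,  1.5692962 , -2.08803005]), 'contact_force': array([-0.43171551,  1.07422589,  0.13604461]), 'moment': array([-0.0154302 , -0.01161923, -0.02323161]), 'grip_width': 91.91572160459542}
scene [[455.77462092   0.         316.89786202]
 [  0.         455.77462092 190.89764381]
 [  0.           0.           1.        ]] -0.09634719290929254 [[ 7.40991432e-01  6.71277309e-01 -1.78458185e-02 -4.07238282e+02]
 [ 5.24151693e-01 -5.94789860e-01 -6.09499815e-01 -2.32501351e+02]
 [-4.19757907e-01  4.42280224e-01 -7.92585328e-01  1.50014529e+03]
 [ 0.00000000e+00  0.00000000e+00  0.00000000e+00  1.00000000e+00]]
top [[421.85109933   0.         312.62708764]
 [  0.         421.85109933 195.97987746]
 [  0.           0.           1.        ]] -0.07602154900313876 [[-5.85745224e-02 -9.98279574e-01 -2.62998653e-03  3.06463150e+01]
 [-9.70476105e-01  5.75602201e-02 -2.34228414e-01  6.01026800e+02]
 [ 2.33976824e-01 -1.11674784e-02 -9.72178036e-01  1.21117459e+03]
 [ 0.00000000e+00  0.00000000e+00  0.00000000e+00  1.00000000e+00]]
```

View pics/scene0.png

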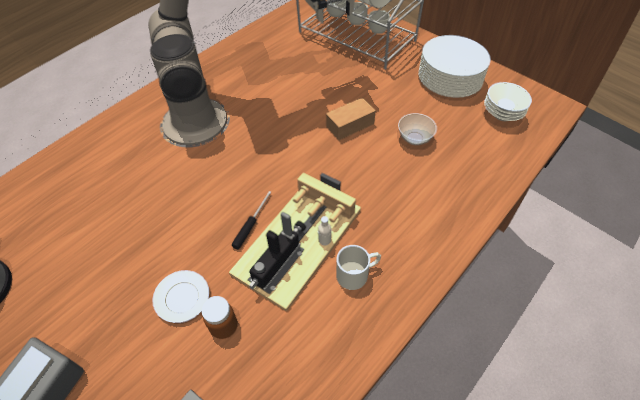

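View pics/top0.png

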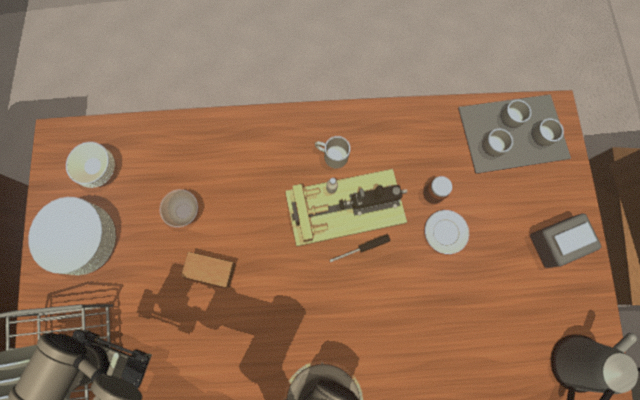

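The scene view shows the clamp at about (300,235), with the rail towards the upper right and the head at the lower left. The top view shows it at about (347,208), with the bar advancing to image left, which is roughly world +y. I'll zoom in next.

```bash
cat > h.py <<'E'
import cv2,numpy as np,pickle
def load(n): return pickle.load(open(n+".pkl","rb"))
def ray(c,uv):
    K=np.array(c["camera_matrix"]);T=np.array(c["camera_from_world"]);k=c["k1"]
    p=cv2.undistortPoints(np.array([[uv]],float),K,np.array([k,0,0,0,0.]))[0,0]
    d=T[:3,:3].T@np.array([p[0],p[1],1]);o=-T[:3,:3].T@T[:3,3]
    return o,d
def plane(c,uv,z):
    o,d=ray(c,uv);return o+d*(z-o[2])/d[2]
def proj(c,P):
    T=np.array(c["camera_from_world"])
    return cv2.projectPoints(np.array(P,float).reshape(-1,1,3),cv2.Rodrigues(T[:3,:3])[0],T[:3,3],np.array(c["camera_matrix"]),np.array([c["k1"],0,0,0,0.]))[0][:,0]
def two(a,ua,b,ub):
    o1,d1=ray(a,ua);o2,d2=ray(b,ub)
    s=np.linalg.lstsq(np.c_[d1,-d2],o2-o1,rcond=None)[0]
    p,q=o1+s[0]*d1,o2+s[1]*d2
    return (p+q)/2,np.linalg.norm(p-q)
E
python3 - <<'E'
from h import *
a=load("scene0")["color"];b=load("top0")["color"]
cv2.imwrite("pics/s0z.png",cv2.resize(a[165:315,220:390],None,fx=4,fy=4,interpolation=cv2.INTER_CUBIC))
cv2.imwrite("pics/t0z.png",cv2.resize(b[130:270,280:415],None,fx=4.2,fy=4.2,interpolation=cv2.INTER_CUBIC))
# board mask
for n,im,roi in(("scene",a,(165,315,220,390)),("top",b,(130,270,280,415))):
    hsv=cv2.cvtColor(im,cv2.COLOR_BGR2HSV)
    m=cv2.inRange(hsv,(22,60,90),(38,255,255))
    mm=np.zeros_like(m);r=roi;mm[r[0]:r[1],r[2]:r[3]]=m[r[0]:r[1],r[2]:r[3]]
    mm=cv2.morphologyEx(mm,cv2.MORPH_OPEN,np.ones((3,3)))
    pts=cv2.findNonZero(mm); h=cv2.convexHull(pts)
    print(n,cv2.approxPolyDP(h,3,True)[:,0].tolist())
E
```

```text
scene [[354, 198], [359, 209], [286, 307], [232, 274], [302, 174]]
top [[405, 222], [297, 245], [286, 191], [294, 185], [392, 170]]
```

```bash
sleep 1
```

```text
(no output)
```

View pics/s0z.png

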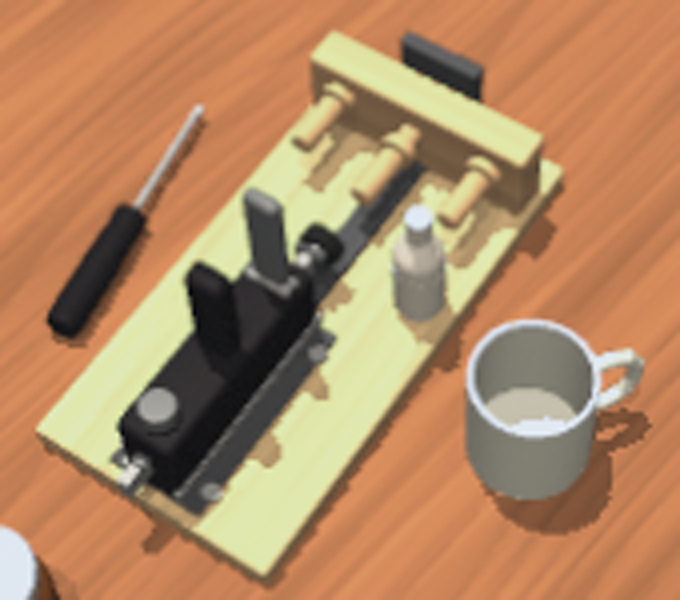

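View pics/t0z.png

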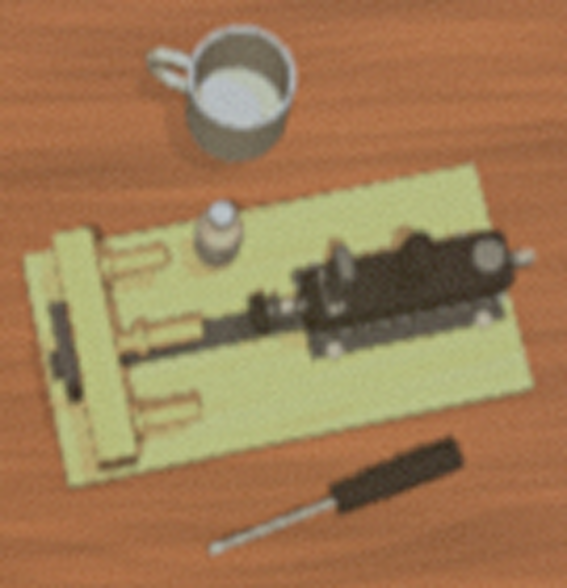

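```bash
python3 - <<'E'
from h import *
s=load("scene0");t=load("top0")
S=lambda u,v:(u/4+220-.4,v/4+165-.4); Tt=lambda u,v:(u/4.2+280-.4,v/4.2+130-.4)
F=[("button",(-98,0,97),S(157,404),Tt(489,254)),
("rail-f",(175,-85,80),S(527,162),Tt(97,228)),
("rail-b",(205,-85,80),S(541,137),Tt(55,233)),
("rail+f",(175,85,80),S(312,55),Tt(137,458)),
("rail+b",(205,85,80),S(333,32),Tt(100,465)),
("handle",(-39,0,160),S(206,270),Tt(418,240)),
("trig",(16,0,171),S(264,198),Tt(342,256)),
]
A=[];B=[];N=[]
for n,m,us,ut in F:
    ps=plane(s,us,m[2]);pt=plane(t,ut,m[2]);p2,g=two(s,us,t,ut)
    print(n,ps[:2].round(1),pt[:2].round(1),"tri",p2.round(1),"gap",g.round(1))
    if n not in("handle","trig"):
        A+= [m[:2]]*2;B+=[ps[:2],pt[:2]];N+=[n+"S",n+"T"]
A=np.array(A,float);B=np.array(B)
a=A-A.mean(0);b=B-B.mean(0)
yaw=np.arctan2((a[:,0]*b[:,1]-a[:,1]*b[:,0]).sum(),(a*b).sum())
R=np.array([[np.cos(yaw),-np.sin(yaw)],[np.sin(yaw),np.cos(yaw)]])
o=B.mean(0)-R@A.mean(0)
print("yaw",yaw,np.degrees(yaw),"o",o)
for n,e in zip(N,B-(A@R.T+o)): print(n,e.round(1))
np.save("pose.npy",[o[0],o[1],yaw])
for n,m,us,ut in F:
    p=np.r_[R@np.array(m[:2])+o,m[2]]
    print(n,p.round(0),(proj(s,p)[0]-us).round(1),(proj(t,p)[0]-ut).round(1))
E
```

```text
button [ 599.9 -254.7] [ 599. -255.] tri [ 599.4 -254.8   96.4] gap 0.7
rail-f [643.1  32. ] [639.3  23.2] tri [641.7  26.7  82.4] gap 9.0
rail-b [637.1  53.6] [637.3  53.8] tri [637.2  53.7  80.1] gap 0.3
rail+f [476.6   4.5] [470.6   4.1] tri [472.5   5.7  74.9] gap 4.0
rail+b [473.4  28.8] [467.1  30.3] tri [468.8  31.4  73.5] gap 2.6
handle [ 588.5 -194.7] [ 596.2 -194.1] tri [ 593.2 -195.   166.3] gap 4.9
trig [ 584.2 -141.8] [ 585.4 -140.3] tri [ 584.8 -141.   171.1] gap 2.0
yaw 1.7203604533681351 98.56939321920702 o [ 584.07779282 -158.86689781]
buttonS [1.2 1.1]
buttonT [0.3 0.8]
rail-fS [1.1 5.1]
rail-fT [-2.8 -3.6]
rail-bS [-0.4 -2.9]
rail-bT [-0.2 -2.7]
rail+fS [2.7 3. ]
rail+fT [-3.4  2.6]
rail+bS [ 3.9 -2.4]
rail+bT [-2.3 -0.9]
button [ 599. -256.   97.] [-0.7  0. ] [0.3 0.1]
rail-f [642.  27.  80.] [-1.6  1. ] [-1.2 -0.8]
rail-b [638.  57.  80.] [ 0.8 -0.6] [-0.9 -0. ]
rail+f [474.   2.  80.] [-1.5  0.1] [ 0.8 -1.2]
rail+b [469.  31.  80.] [-0.4 -1.2] [-0.3 -0.8]
handle [ 590. -197.  160.] [-0.4  1.1] [1.4 2.1]
trig [ 582. -143.  171.] [-1.1 -0.3] [1.1 1.2]
```

```bash
cat >> h.py <<'E'
from scipy.spatial.transform import Rotation as Ro
X0,Y0,YAW=np.load("pose.npy")
def w2c(p): # world->clamp
    c,s=np.cos(YAW),np.sin(YAW);d=np.array(p)[:2]-[X0,Y0]
    return np.array([c*d[0]+s*d[1],-s*d[0]+c*d[1],p[2]])
def c2w(p):
    c,s=np.cos(YAW),np.sin(YAW)
    return np.array([X0+c*p[0]-s*p[1],Y0+s*p[0]+c*p[1],p[2]])
def st():
    from plant import monitor
    o=monitor.get_obs();R=Ro.from_euler("xyz",o["tcp_rot"]).as_matrix();return o,R
def to(pc):
    o,R=st();d=R.T@(c2w(pc)-o["tool_pos"])
    yc=np.array([-np.sin(YAW),np.cos(YAW),0])
    zt=R.T@yc; ang=np.degrees(np.arctan2(-zt[1],zt[2])) # turn about tool x to bring z onto yc
    ang=(ang+90)%180-90
    print("t",o["time"],"clamp",w2c(o["tool_pos"]).round(1),"tool shift",d.round(1),"turn",ang.round(1),"F",o["contact_force"].round(1),"grip",o["grip_width"].round(1),"q6",o["joint_positions"][[0,5]].round(2))
    print(R.round(2))
E
python3 - <<'E'
from h import *
to((60,0,226))
# bar pad: where? project bar at travel 0
s=load("scene0")
for x in(67,105,115,125):
  p=c2w((x,0,55)); u=proj(s,p)[0]; print(x,((u-[220,165])*4).round(0))
E
```

```text
Traceback (most recent call last):
  File "h.py", line 34, in to
    print("t",o["time"],"clamp",w2c(o["tool_pos"]).round(1),"tool shift",d.round(1),"turn",ang.round(1),"F",o["contact_force"].round(1),"grip",o["grip_width"].round(1),"q6",o["joint_positions"][[0,5]].round(2))
                                                                                                                                               ^^^^^^^^^^^^^^^^^^^^^
AttributeError: 'float' object has no attribute 'round'
```

```bash
sed -i 's/o\["grip_width"\].round(1)/round(o["grip_width"],1)/' h.py
python3 - <<'E'
from h import *
to((60,0,226))
s=load("scene0")
for x in(67,105,115,125):
  p=c2w((x,0,55)); u=proj(s,p)[0]; print(x,((u-[220,165])*4).round(0))
E
```

```text
t 0.1 clamp [700.4 294.9 226.1] tool shift [   0.6 -572.6 -411.3] turn 60.4 F [ 1.1 -0.4  0.4] grip 91.5 q6 [ 1.06 -0.15]
[[-0.   -0.93  0.36]
 [-0.    0.36  0.93]
 [-1.    0.   -0.  ]]
67 [318. 243.]
105 [351. 202.]
115 [360. 192.]
125 [368. 181.]
```

Call:
send_rows:
  commands:
    - [[0, -0.033, -0.0237, 0, 0], [0, -0.033, -0.0237, 0, 0], [0, -0.033, -0.0237, 0, 0], [0, -0.033, -0.0237, 0, 0], [0, -0.033, -0.0237, 0, 0], [0, -0.033, -0.0237, 0, 0], [0, -0.033, -0.0237, 0, 0], [0, -0.033, -0.0237, 0, 0], [0, -0.033, -0.0237, 0, 0], [0, -0.033, -0.0237, 0, 0]]

```text
time: 0.93
tool_pos: [412.5, 145.0, 222.4]
tcp_rot: [2.237, 1.565, -2.827]
contact_force: [0.2, 0.2, -0.6]
grip_width: 29.8
```

```bash
python3 -c "
from h import *
to((60,0,226))"
```

```text
t 0.9333 clamp [326.  124.4 222.4] tool shift [  -4.  -236.9 -173.5] turn 61.3 F [ 0.2  0.2 -0.6] grip 29.8 q6 [ 0.16 -1.06]
[[-0.01 -0.94  0.34]
 [-0.    0.34  0.94]
 [-1.    0.   -0.  ]]
```

Call:
send_rows:
  commands:
    - [[0, -0.033, -0.0237, 0, 0], [0, -0.033, -0.0237, 0, 0], [0, -0.033, -0.0237, 0, 0], [0, -0.033, -0.0237, 0, 0], [0, -0.033, -0.0237, 0, 0], [0, 0, 0, 7, 0], [0, 0, 0, 7, 0], [0, 0, 0, 7, 0], [0, 0, 0, 7, 0], [0, 0, 0, 7, 0]]

```text
time: 1.77
tool_pos: [529.9, -39.7, 217.1]
tcp_rot: [2.74, 1.559, -2.954]
contact_force: [-0.4, -0.1, -0.6]
grip_width: 0.6
```

```bash
python3 -c "
from h import *
to((60,0,226))"
```

```text
t 1.7667 clamp [125.9  35.8 217.1] tool shift [ -9.3 -74.8   4.3] turn 25.2 F [-0.4 -0.1 -0.6] grip 0.6 q6 [-0.22 -0.8 ]
[[-0.01 -0.56  0.83]
 [-0.    0.83  0.56]
 [-1.    0.   -0.01]]
```

Call:
send_rows:
  commands:
    - [[0, -0.037, 0.002, 0, 0], [0, -0.036, 0.002, 0, 0], [0, 0, 0, 6.5, 0], [0, 0, 0, 6.5, 0], [0, 0, 0, 6.5, 0], [0, 0, 0, 6.5, 0], [0, 0, 0, 0, 0]]

```text
time: 2.35
tool_pos: [573.3, -101.1, 212.0]
tcp_rot: [3.001, 1.55, 3.107]
contact_force: [0.5, 0.6, 0.6]
grip_width: 0.5
```

```bash
python3 -c "
from h import *
to((55,0,148))"
```

```text
t 2.35 clamp [ 58.8   2.  212. ] tool shift [63.9 -3.8  3.5] turn -2.5 F [0.5 0.6 0.6] grip 0.5 q6 [-0.3  -0.41]
[[-0.02 -0.11  0.99]
 [ 0.    0.99  0.11]
 [-1.    0.   -0.02]]
```

Call:
send_rows:
  commands:
    - [[0.021, 0, 0.001, -1.2, 0], [0.021, 0, 0.001, -1.2, 0], [0.021, 0, 0.001, 0, 0], [0, 0, 0, 0, 0]]

```text
time: 2.68
tool_pos: [575.4, -100.7, 147.3]
tcp_rot: [2.969, 1.552, 3.133]
contact_force: [-1.1, 0.1, -0.2]
grip_width: 0.5
```

```bash
python3 -c "
from h import *
from plant import optics
for n in('scene','top'):
    c=optics.capture(n); pickle.dump(c,open(n+'1.pkl','wb'))
a=load('scene1')['color']
cv2.imwrite('pics/s1z.png',cv2.resize(a[165:315,220:390],None,fx=4,fy=4,interpolation=cv2.INTER_CUBIC))
to((55,0,150))"
```

```text
t 2.7833 clamp [ 58.   -1.9 151.1] tool shift [ 1.2 -2.9 -1.9] turn 0.8 F [0.2 0.2 0.5] grip 0.3 q6 [-0.3  -0.46]
[[-0.01 -0.16  0.99]
 [-0.    0.99  0.16]
 [-1.    0.   -0.01]]
```

View pics/s1z.png

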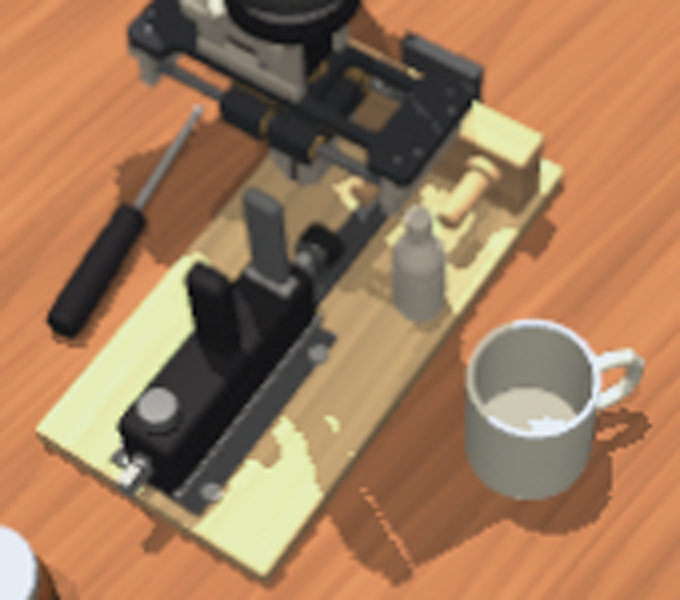

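The picture shows the closed fingers just ahead of the trigger at about (295,165) in the zoom, with the trigger at (265,230). The glue and mug are clear. I'll move to contact in small steps.

Call:
send_rows:
  commands:
    - [[0.001, -0.006, -0.001, 0, 0], [0.001, -0.006, -0.001, 0, 0], [0, -0.006, 0, 0, 0], [0, -0.0025, 0, 0, 0], [0, -0.0025, 0, 0, 0]]

```text
time: 3.2
tool_pos: [581.5, -127.0, 154.6]
tcp_rot: [-2.661, 1.564, -2.495]
contact_force: [0.4, 1.7, -1.9]
grip_width: 0.7
```

```bash
python3 -c "
from h import *
to((31.5,0,150))"
```

```text
t 3.2 clamp [ 31.9  -2.2 154.6] tool shift [ 4.6 -0.3 -2.2] turn 1.0 F [ 0.4  1.7 -1.9] grip 0.7 q6 [-0.34 -0.51]
[[-0.01 -0.17  0.99]
 [-0.    0.99  0.17]
 [-1.   -0.   -0.01]]
```

Call:
send_rows:
  commands:
    - [[0.002, -0.0025, -0.001, 0, 0], [0.002, -0.0025, -0.001, 0, 0], [0, -0.0025, 0, 0, 0], [0, -0.0025, 0, 0, 0], [0, -0.0025, 0, 0, 0]]

```text
time: 3.62
tool_pos: [582.0, -137.9, 151.7]
tcp_rot: [2.658, 1.567, 2.825]
contact_force: [-0.2, 4.3, 1.2]
grip_width: 0.1
```

```bash
python3 -c "
from h import *
to((7.5,0,150))"
```

```text
t 3.6167 clamp [ 21.   -1.1 151.7] tool shift [  1.7 -13.5  -1.3] turn 1.0 F [-0.2  4.3  1.2] grip 0.1 q6 [-0.36 -0.53]
[[-0.   -0.17  0.99]
 [ 0.    0.99  0.17]
 [-1.    0.   -0.  ]]
```

Call:
send_rows:
  commands:
    - [[0.001, -0.0027, 0, 0, 0], [0, -0.0027, 0, 0, 0], [0, -0.0027, 0, 0, 0], [0, -0.0027, 0, 0, 0], [0, -0.0027, 0, 0, 0]]

```text
time: 4.03
tool_pos: [583.8, -150.5, 149.4]
tcp_rot: [2.333, 1.563, 2.501]
contact_force: [-0.2, 6.5, -0.8]
grip_width: 0.8
```

```bash
python3 -c "
from h import *
to((7.5,0,150))
from plant import optics
c=optics.capture('scene'); pickle.dump(c,open('scene2.pkl','wb'))
cv2.imwrite('pics/s2z.png',cv2.resize(c['color'][165:315,220:390],None,fx=4,fy=4,interpolation=cv2.INTER_CUBIC))
"
```

```text
t 4.0333 clamp [  8.3  -1.  149.4] tool shift [-0.6 -0.8 -1. ] turn 1.1 F [-0.2  6.5 -0.8] grip 0.8 q6 [-0.38 -0.55]
[[-0.01 -0.17  0.99]
 [ 0.    0.99  0.17]
 [-1.    0.01 -0.01]]
```

View pics/s2z.png

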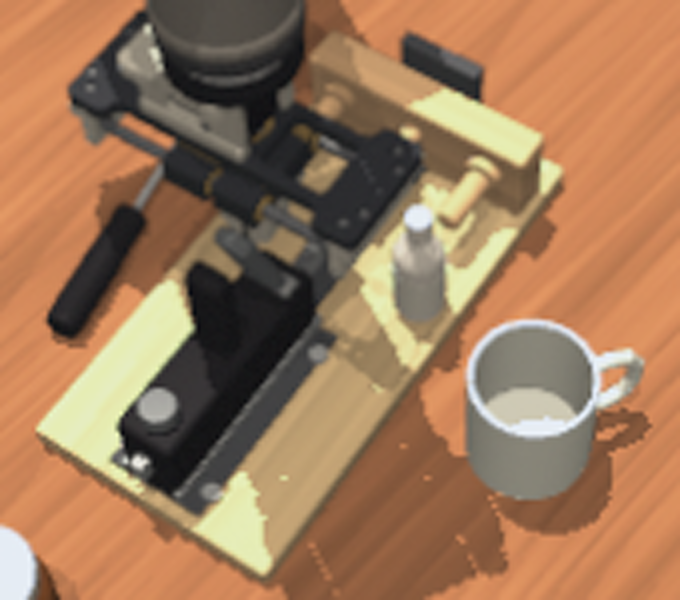

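The trigger is tilted to about 0.34 rad at a push of 6.5 N. I'll push 1 mm further, back off fully, and start the second pump.

Call:
send_rows:
  commands:
    - [[0, -0.0015, 0, 0, 0], [0, 0.014, 0, 0, 0], [0, 0.014, 0, 0, 0], [0, 0.003, 0, 0, 0], [0, 0, 0, 0, 0]]

```text
time: 4.5
tool_pos: [578.3, -121.3, 148.4]
tcp_rot: [2.804, 1.564, 2.971]
contact_force: [0.5, -0.6, 0.7]
grip_width: 0.7
```

```bash
python3 -c "
from h import *
to((31.5,0,150))
from plant import optics
c=optics.capture('scene'); pickle.dump(c,open('scene3.pkl','wb'))
cv2.imwrite('pics/s3z.png',cv2.resize(c['color'][165:315,220:390],None,fx=4,fy=4,interpolation=cv2.INTER_CUBIC))
"
```

```text
t 4.5 clamp [3.800e+01 1.000e-01 1.484e+02] tool shift [-1.6 -6.5 -0.1] turn 1.0 F [ 0.5 -0.6  0.7] grip 0.7 q6 [-0.34 -0.5 ]
[[-0.01 -0.17  0.99]
 [ 0.    0.99  0.17]
 [-1.    0.   -0.01]]
```

View pics/s3z.png

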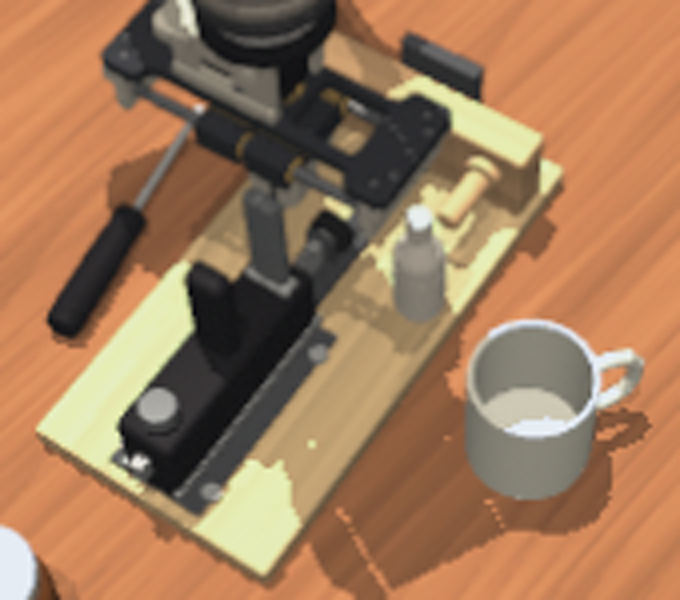

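The pad has moved to about (332,228), roughly 12 mm (two teeth), and the trigger is upright. Next is pump 2.

Call:
send_rows:
  commands:
    - [[-0.001, -0.0055, 0, 0, 0], [0, -0.0027, 0, 0, 0], [0, -0.0027, 0, 0, 0], [0, -0.0027, 0, 0, 0], [0, -0.0027, 0, 0, 0], [0, -0.0027, 0, 0, 0], [0, -0.0027, 0, 0, 0], [0, -0.0027, 0, 0, 0], [0, -0.0027, 0, 0, 0], [0, -0.0027, 0, 0, 0]]

```text
time: 5.38
tool_pos: [582.4, -148.2, 148.1]
tcp_rot: [2.085, 1.552, 2.251]
contact_force: [0.4, 5.8, -0.4]
grip_width: 0.4
```

```bash
python3 -c "
from h import *
to((7,0,150))
"
```

```text
t 5.3833 clamp [1.070e+01 1.000e-01 1.481e+02] tool shift [-2.  -3.7 -0. ] turn 0.9 F [ 0.4  5.8 -0.4] grip 0.4 q6 [-0.38 -0.55]
[[-0.01 -0.17  0.99]
 [ 0.01  0.99  0.17]
 [-1.    0.02 -0.01]]
```

Call:
send_rows:
  commands:
    - [[0, -0.0027, 0, 0, 0], [0, -0.002, 0, 0, 0], [-0.002, 0.014, 0, 0, 0], [0, 0.014, 0, 0, 0], [0, 0.002, 0, 0, 0], [0, 0, 0, 0, 0]]

```text
time: 5.88
tool_pos: [577.9, -122.1, 149.8]
tcp_rot: [2.05, 1.551, 2.214]
contact_force: [0.3, -0.9, 0.1]
grip_width: 0.4
```

```bash
python3 -c "
from h import *
to((31.5,0,150))
"
```

```text
t 5.8833 clamp [ 37.2   0.6 149.8] tool shift [-0.4 -5.7  0.5] turn 0.8 F [ 0.3 -0.9  0.1] grip 0.4 q6 [-0.34 -0.51]
[[-0.01 -0.16  0.99]
 [ 0.02  0.99  0.16]
 [-1.    0.02 -0.01]]
```

Pump 3 (24→36, still free before the dowel).

Call:
send_rows:
  commands:
    - [[0, -0.0055, 0, 0, 0], [0, -0.0027, 0, 0, 0], [0, -0.0027, 0, 0, 0], [0, -0.0027, 0, 0, 0], [0, -0.0027, 0, 0, 0], [0, -0.0027, 0, 0, 0], [0, -0.0027, 0, 0, 0], [0, -0.0027, 0, 0, 0], [0, -0.0027, 0, 0, 0], [0, -0.0027, 0, 0, 0]]

```text
time: 6.72
tool_pos: [581.9, -147.8, 148.6]
tcp_rot: [1.905, 1.537, 2.069]
contact_force: [-0.6, 6.1, 0.6]
grip_width: 0.2
```

```bash
python3 -c "
from h import *
to((7,0,150))
"
```

```text
t 6.7167 clamp [ 11.3   0.5 148.6] tool shift [-1.5 -4.2  0.4] turn 0.8 F [-0.6  6.1  0.6] grip 0.2 q6 [-0.39 -0.56]
[[-0.02 -0.16  0.99]
 [ 0.03  0.99  0.16]
 [-1.    0.03 -0.01]]
```

Call:
send_rows:
  commands:
    - [[0, -0.0027, 0, 0, 0], [0, -0.0023, 0, 0, 0], [0, 0.014, 0, 0, 0], [0, 0.014, 0, 0, 0], [0, 0.002, 0, 0, 0], [0, 0, 0, 0, 0]]

```text
time: 7.22
tool_pos: [577.4, -121.7, 148.5]
tcp_rot: [1.895, 1.534, 2.056]
contact_force: [-0.4, -0.2, -0.0]
grip_width: 0.5
```

```bash
python3 -c "
from h import *
to((31.5,0,150))
from plant import optics
for n in('scene','top'):
    c=optics.capture(n); pickle.dump(c,open(n+'4.pkl','wb'))
cv2.imwrite('pics/s4z.png',cv2.resize(load('scene4')['color'][165:315,220:390],None,fx=4,fy=4,interpolation=cv2.INTER_CUBIC))
"
```

```text
t 7.2167 clamp [ 37.8   1.  148.5] tool shift [-1.7 -6.2  0.9] turn 0.6 F [-0.4 -0.2 -0. ] grip 0.5 q6 [-0.35 -0.52]
[[-0.02 -0.16  0.99]
 [ 0.03  0.99  0.16]
 [-1.    0.03 -0.01]]
```

View pics/s4z.png

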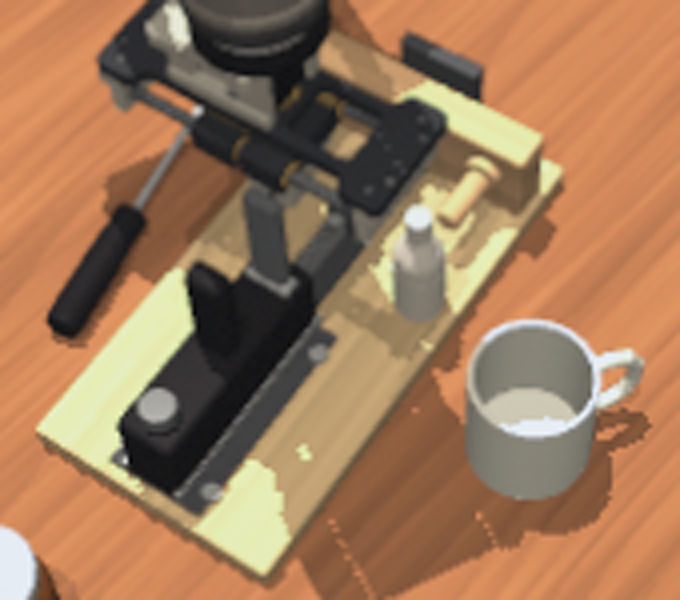

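The pad is now hidden under the gripper and the bar is near 36. Pump 4 may meet the dowel, so I'll watch the force.

Call:
send_rows:
  commands:
    - [[-0.001, -0.0055, 0, 0, 0], [0, -0.0027, 0, 0, 0], [0, -0.0027, 0, 0, 0], [0, -0.0027, 0, 0, 0], [0, -0.0027, 0, 0, 0], [0, -0.0027, 0, 0, 0], [0, -0.0027, 0, 0, 0]]

```text
time: 7.9
tool_pos: [580.0, -137.9, 149.4]
tcp_rot: [1.818, 1.517, 1.979]
contact_force: [-0.2, 8.3, 2.7]
grip_width: 0.4
```

Call:
send_rows:
  commands:
    - [[0, -0.0027, 0, 0, 0], [0, -0.0027, 0, 0, 0], [0, -0.0027, 0, 0, 0]]

```text
time: 8.15
tool_pos: [580.6, -141.7, 149.1]
tcp_rot: [1.793, 1.506, 1.953]
contact_force: [0.0, 8.6, 2.1]
grip_width: 0.5
```

```bash
python3 -c "
from h import *
to((7,0,150))
"
```

```text
t 8.15 clamp [ 17.5   0.9 149.1] tool shift [ -1.6 -10.5   0.8] turn 0.6 F [0.  8.6 2.1] grip 0.5 q6 [-0.39 -0.57]
[[-0.02 -0.16  0.99]
 [ 0.06  0.99  0.16]
 [-1.    0.06 -0.01]]
```

Call:
send_rows:
  commands:
    - [[0, -0.004, 0, 0, 0], [0, -0.004, 0, 0, 0]]

```text
time: 8.32
tool_pos: [581.2, -146.1, 148.5]
tcp_rot: [1.783, 1.498, 1.944]
contact_force: [-1.6, 9.6, 1.2]
grip_width: 0.5
```

```bash
python3 -c "
from h import *
to((7,0,150))
"
```

```text
t 8.3167 clamp [ 13.    0.9 148.5] tool shift [-2.  -5.9  0.8] turn 0.6 F [-1.6  9.6  1.2] grip 0.5 q6 [-0.4  -0.58]
[[-0.03 -0.16  0.99]
 [ 0.07  0.98  0.16]
 [-1.    0.07 -0.02]]
```

Call:
send_rows:
  commands:
    - [[0, -0.0042, 0, 0, 0], [0, -0.0042, 0, 0, 0], [0, -0.003, 0, 0, 0]]

```text
time: 8.57
tool_pos: [582.2, -152.2, 147.1]
tcp_rot: [1.771, 1.485, 1.932]
contact_force: [-0.9, 8.9, 2.4]
grip_width: 0.4
```

```bash
python3 -c "
from h import *
to((7,0,150))
"
```

```text
t 8.5667 clamp [  6.8   0.9 147.1] tool shift [-2.9  0.4  0.9] turn 0.6 F [-0.9  8.9  2.4] grip 0.4 q6 [-0.42 -0.6 ]
[[-0.03 -0.16  0.99]
 [ 0.08  0.98  0.16]
 [-1.    0.08 -0.02]]
```

Call:
send_rows:
  commands:
    - [[0, -0.002, 0, 0, 0], [0, 0.014, 0, 0, 0], [0, 0.014, 0, 0, 0], [0, 0.003, 0, 0, 0], [0, 0, 0, 0, 0]]

```text
time: 8.98
tool_pos: [577.2, -121.4, 149.8]
tcp_rot: [1.765, 1.482, 1.924]
contact_force: [-0.3, -0.4, -0.4]
grip_width: 0.2
```

```bash
python3 -c "
from h import *
to((36,0,150))
from plant import optics
for n in('scene','top'):
    c=optics.capture(n); pickle.dump(c,open(n+'5.pkl','wb'))
cv2.imwrite('pics/s5z.png',cv2.resize(load('scene5')['color'][165:315,220:390],None,fx=4,fy=4,interpolation=cv2.INTER_CUBIC))
"
```

```text
t 8.9833 clamp [ 38.1   1.3 149.8] tool shift [-0.4 -2.1  1.2] turn 0.5 F [-0.3 -0.4 -0.4] grip 0.2 q6 [-0.37 -0.56]
[[-0.03 -0.16  0.99]
 [ 0.08  0.98  0.16]
 [-1.    0.09 -0.02]]
```

View pics/s5z.png

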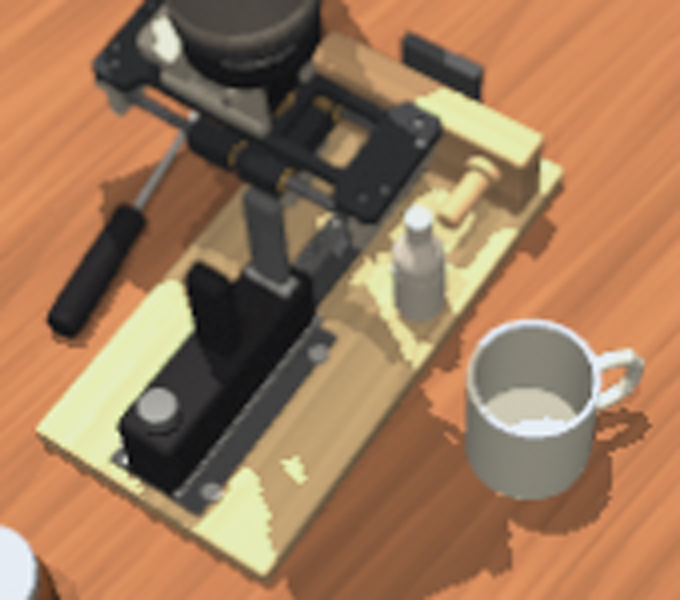

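Call:
send_rows:
  commands:
    - [[0, -0.0055, 0, 0, 0], [0, -0.003, 0, 0, 0], [0, -0.004, 0, 0, 0], [0, -0.004, 0, 0, 0], [0, -0.004, 0, 0, 0]]

```text
time: 9.5
tool_pos: [580.0, -138.7, 149.2]
tcp_rot: [1.747, 1.471, 1.906]
contact_force: [-2.4, 10.5, 4.4]
grip_width: 0.1
```

```bash
python3 -c "
from h import *
to((11,0,150))
"
```

```text
t 9.5 clamp [ 20.5   1.1 149.2] tool shift [-1.7 -9.4  1. ] turn 0.5 F [-2.4 10.5  4.4] grip 0.1 q6 [-0.4  -0.59]
[[-0.03 -0.16  0.99]
 [ 0.09  0.98  0.16]
 [-1.    0.1  -0.02]]
```

Call:
send_rows:
  commands:
    - [[0, -0.003, 0, 0, 0]]

```text
time: 9.58
tool_pos: [580.2, -140.0, 149.1]
tcp_rot: [1.742, 1.467, 1.901]
contact_force: [-1.7, 12.4, 5.6]
grip_width: 0.2
```

Call:
send_rows:
  commands:
    - [[0, -0.003, 0, 0, 0]]

```text
time: 9.67
tool_pos: [580.3, -140.9, 149.1]
tcp_rot: [1.737, 1.461, 1.896]
contact_force: [-2.1, 12.6, 6.5]
grip_width: 0.5
```

Call:
send_rows:
  commands:
    - [[0, -0.003, 0, 0, 0]]

```text
time: 9.75
tool_pos: [580.4, -141.4, 149.1]
tcp_rot: [1.733, 1.456, 1.891]
contact_force: [-2.2, 12.6, 7.1]
grip_width: 0.4
```

```bash
python3 -c "
from h import *
to((11,0,150))
"
```

```text
t 9.75 clamp [ 17.8   1.  149.1] tool shift [-1.7 -6.7  1. ] turn 0.5 F [-2.2 12.6  7.1] grip 0.4 q6 [-0.41 -0.6 ]
[[-0.04 -0.16  0.99]
 [ 0.11  0.98  0.16]
 [-0.99  0.11 -0.02]]
```

Resistance is up and progress per row has dropped at x≈18. I'll look before pushing more.

```bash
python3 -c "
from h import *
from plant import optics
for n in('scene','top'):
    c=optics.capture(n); pickle.dump(c,open(n+'6.pkl','wb'))
to((11,0,150))
a=cv2.resize(load('scene6')['color'][165:265,280:380],None,fx=6,fy=6,interpolation=cv2.INTER_CUBIC)
cv2.imwrite('pics/s6z.png',a)
cv2.imwrite('pics/t6z.png',cv2.resize(load('top6')['color'][160:260,280:410],None,fx=6,fy=6,interpolation=cv2.INTER_CUBIC))
"
```

```text
t 9.85 clamp [ 17.8   1.  149. ] tool shift [-1.8 -6.6  0.9] turn 0.5 F [-1.9 11.7  6.7] grip 0.7 q6 [-0.41 -0.6 ]
[[-0.04 -0.16  0.99]
 [ 0.11  0.98  0.16]
 [-0.99  0.11 -0.02]]
```

View pics/s6z.png

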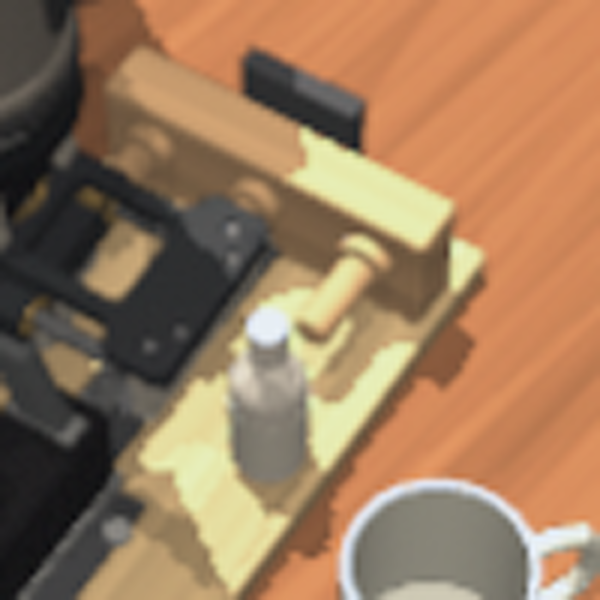

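View pics/t6z.png

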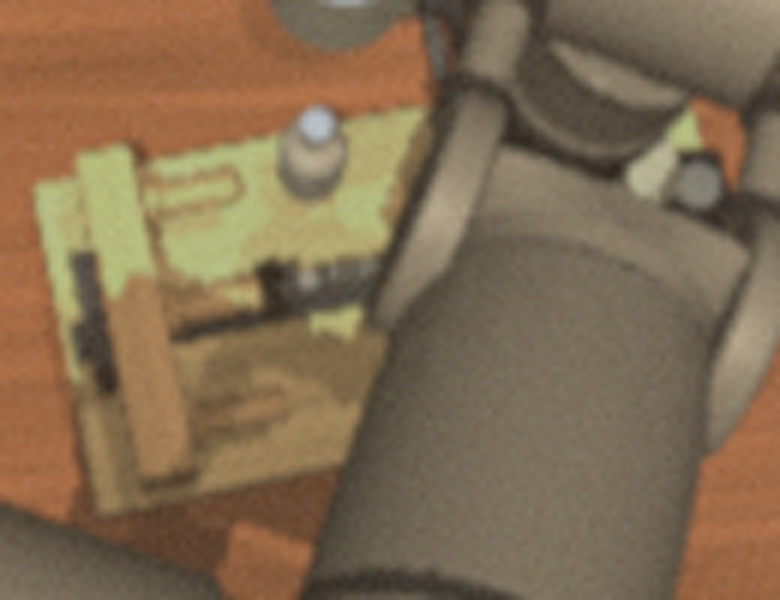

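```bash
python3 -c "
from h import *
t=load('top6');s=load('scene6')
f=lambda u,v,z:print('top',(u,v),w2c(plane(t,(u/6+280-.4,v/6+160-.4),z)).round(1))
f(262,283,60);f(258,270,66);f(240,187,55);f(285,400,55)
g=lambda u,v,z:print('scene',(u,v),w2c(plane(s,(u/6+280-.4,v/6+165-.4),z)).round(1))
# top of collars z=55+13
g(155,124,68);g(258,180,68);g(360,236,68)
for x in(157,167,175):
  for y in(-58,0,58):
    print(x,y,((proj(s,c2w((x,y,68)))[0]-[280,165]+.4)*6).round(0), ((proj(t,c2w((x,y,60)))[0]-[280,160]+.4)*6).round(0))
"
```

```text
top (262, 283) [124.4  -3.3  60. ]
top (258, 270) [125.4  -9.1  66. ]
top (240, 187) [124.4 -56.1  55. ]
top (285, 400) [125.5  57.1  55. ]
scene (155, 124) [176.9  56.2  68. ]
scene (258, 180) [175.6  -0.5  68. ]
scene (360, 236) [174.1 -54.9  68. ]
157 -58 [345. 266.] [177. 194.]
157 0 [234. 208.] [201. 302.]
157 58 [127. 151.] [225. 413.]
167 -58 [358. 250.] [158. 198.]
167 0 [247. 193.] [181. 306.]
167 58 [139. 137.] [205. 417.]
175 -58 [367. 238.] [143. 201.]
175 0 [256. 180.] [166. 310.]
175 58 [149. 125.] [189. 420.]
```

The pad face measures x≈124.4–125.4, level with the home dowels' outer ends (124.4 and 125.5). The middle collar measures x≈175.6. Together with the stiffer feel, this says the dowel has seated. One small confirming press follows, well below 22 N.

Call:
send_rows:
  commands:
    - [[0, -0.0034, 0, 0, 0]]

```text
time: 9.93
tool_pos: [580.5, -141.9, 149.1]
tcp_rot: [1.73, 1.45, 1.889]
contact_force: [-2.6, 13.2, 6.8]
grip_width: 0.0
```

Call:
send_rows:
  commands:
    - [[0, -0.0034, 0, 0, 0]]

```text
time: 10.02
tool_pos: [580.5, -142.3, 149.0]
tcp_rot: [1.727, 1.443, 1.887]
contact_force: [-2.2, 13.8, 7.1]
grip_width: 0.7
```

Call:
send_rows:
  commands:
    - [[0, -0.0038, 0, 0, 0]]

```text
time: 10.1
tool_pos: [580.6, -142.9, 149.0]
tcp_rot: [1.724, 1.436, 1.884]
contact_force: [-2.8, 14.8, 7.1]
grip_width: 0.7
```

Call:
send_rows:
  commands:
    - [[0, -0.0038, 0, 0, 0]]

```text
time: 10.18
tool_pos: [580.6, -143.3, 149.0]
tcp_rot: [1.721, 1.429, 1.882]
contact_force: [-3.0, 14.3, 7.9]
grip_width: 0.3
```

```bash
python3 -c "
from h import *
from plant import optics
for n in('scene','top'):
    c=optics.capture(n); pickle.dump(c,open(n+'7.pkl','wb'))
to((11,0,150))
a=cv2.resize(load('scene7')['color'][165:265,280:380],None,fx=6,fy=6,interpolation=cv2.INTER_CUBIC)
cv2.imwrite('pics/s7z.png',a)
cv2.imwrite('pics/t7z.png',cv2.resize(load('top7')['color'][180:235,280:355],None,fx=10,fy=10,interpolation=cv2.INTER_CUBIC))
"
```

```text
t 10.2833 clamp [ 15.7   1.1 149. ] tool shift [-1.6 -4.6  1. ] turn 0.5 F [-1.6 15.1  7.2] grip 0.3 q6 [-0.43 -0.62]
[[-0.04 -0.16  0.99]
 [ 0.13  0.98  0.16]
 [-0.99  0.14 -0.02]]
```

View pics/s7z.png

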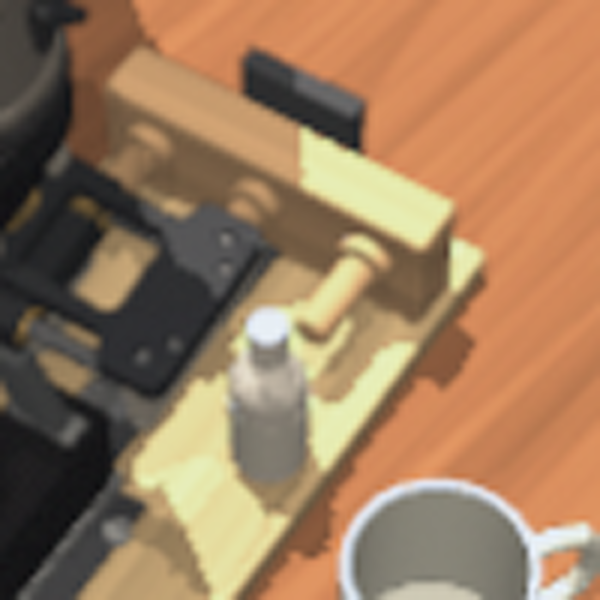

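View pics/t7z.png

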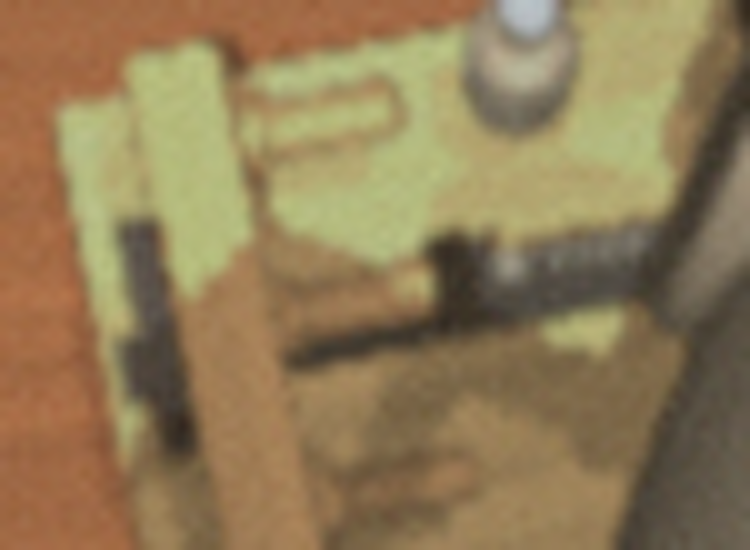

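```bash
python3 -c "
from h import *
def sh(n,a,b,r):
    A=[cv2.cvtColor(load(n+k)['color'],cv2.COLOR_BGR2GRAY)[r[0]:r[1],r[2]:r[3]].astype(np.float32) for k in(a,b)]
    w=cv2.createHanningWindow(A[0].shape[::-1],cv2.CV_32F)
    print(n,a,b,r,cv2.phaseCorrelate(A[0],A[1],w))
sh('top','6','7',(203,215,318,336)); sh('top','6','7',(200,214,320,340)); sh('scene','6','7',(192,204,316,330))
T=load('top7');S=load('scene7')
for x in(167,173,174,175): print(x,proj(T,c2w((x-50,0,60)))[0].round(1),proj(S,c2w((x,0,68)))[0].round(1))
f=lambda u,v,z:print(w2c(plane(T,(u/10+280-.45,v/10+180-.45),z)).round(1))
f(432,270,62);f(405,105,55)
"
```

```text
top 6 7 (203, 215, 318, 336) ((-0.39933087423265334, 0.07237901621763321), 0.889511709411939)
top 6 7 (200, 214, 320, 340) ((-0.5248733573909394, 0.36939571725552867), 1.088681697845459)
scene 6 7 (192, 204, 316, 330) ((1.3060463285043564, -0.6904181536785776), 0.8159898460739189)
167 [325.9 207.3] [320.7 196.7]
173 [324.  207.7] [321.9 195.2]
174 [323.6 207.8] [322.1 194.9]
175 [323.3 207.9] [322.3 194.7]
[126.   -3.9  62. ]
[122.6 -58.   55. ]
```

```bash
python3 -c "
from h import *
rows=[]
for k in('4','5','6','7'):
    im=load('top'+k)['color'][190:225,300:360]
    rows.append(cv2.resize(im,None,fx=8,fy=8,interpolation=cv2.INTER_CUBIC)[:,:390])
cv2.imwrite('pics/cmp.png',np.vstack([np.hstack(rows[:2]),np.hstack(rows[2:])]))
"
```

```text
(no output)
```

View pics/cmp.png

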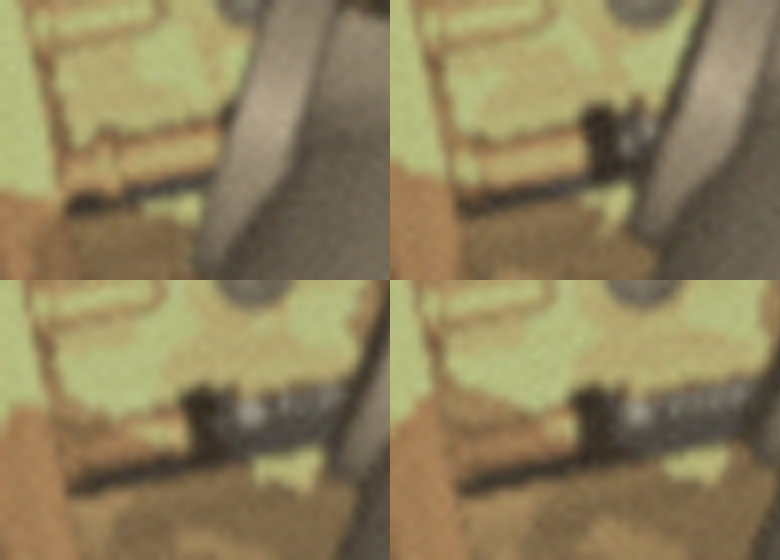

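Relative to the home dowel ends, the pad front was about 2 mm short before this pump and is level now. The force climbed from 9 N to 15 N while the motion nearly stopped, so the dowel has seated. I'll let the trigger go and lift clear to inspect.

Call:
send_rows:
  commands:
    - [[0, 0.012, 0, 0, 0], [0, 0.014, 0, 0, 0], [0, 0.012, 0, 0, 0], [-0.02, 0, 0, 0, 0], [-0.03, 0, 0, 0, 0], [-0.03, 0, 0, 0, 0], [0, 0, 0, 0, 0]]

```text
time: 10.87
tool_pos: [576.8, -115.1, 234.6]
tcp_rot: [1.754, 1.428, 1.914]
contact_force: [0.4, -0.1, 0.0]
grip_width: 0.7
```

```bash
python3 -c "
from h import *
to((-98,0,215))
"
```

```text
t 10.8667 clamp [ 44.4   0.7 234.6] tool shift [  -0.5 -143.7   -0.5] turn 0.5 F [ 0.4 -0.1  0. ] grip 0.7 q6 [-0.39 -0.56]
[[-0.05 -0.16  0.99]
 [ 0.13  0.98  0.16]
 [-0.99  0.14 -0.03]]
```

Call:
send_rows:
  commands:
    - [[0, -0.036, 0, 0, 0], [0, -0.036, 0, 0, 0], [0, -0.036, 0, 0, 0], [0, -0.036, 0, 0, 0], [0, 0, 0, 0, 0]]

```text
time: 11.28
tool_pos: [601.6, -259.8, 217.2]
tcp_rot: [1.72, 1.438, 1.884]
contact_force: [-0.1, 0.1, -0.4]
grip_width: 0.5
```

```bash
python3 -c "
from h import *
from plant import optics
for n in('scene','top'):
    c=optics.capture(n); pickle.dump(c,open(n+'8.pkl','wb'))
to((-98,0,115))
a=cv2.resize(load('scene8')['color'][165:290,220:380],None,fx=4.8,fy=4.8,interpolation=cv2.INTER_CUBIC)
cv2.imwrite('pics/s8z.png',a)
cv2.imwrite('pics/t8z.png',cv2.resize(load('top8')['color'][180:250,280:380],None,fx=7.5,fy=7.5,interpolation=cv2.INTER_CUBIC))
"
```

```text
t 11.3833 clamp [-97.6  -3.1 218.4] tool shift [102.5 -14.2  -1.2] turn 0.9 F [-0.5 -0.   0.2] grip 0.5 q6 [-0.56 -0.73]
[[-0.04 -0.16  0.99]
 [ 0.13  0.98  0.17]
 [-0.99  0.13 -0.02]]
```

View pics/s8z.png

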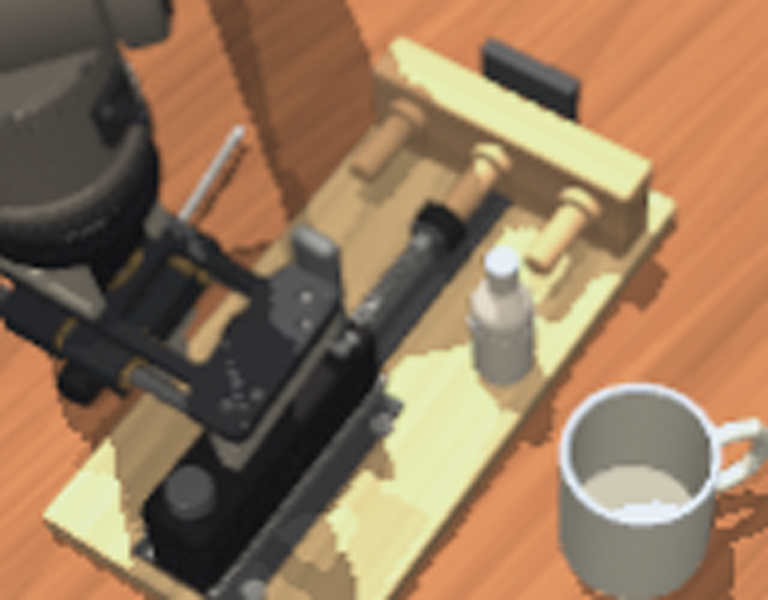

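View pics/t8z.png

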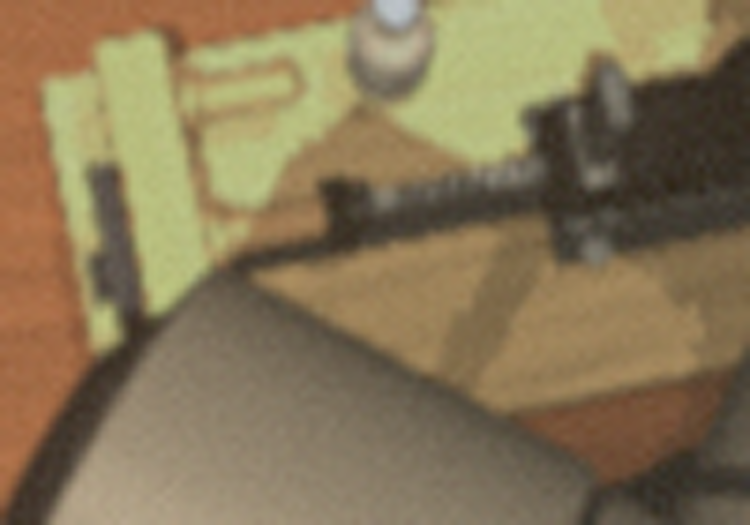

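```bash
python3 -c "
from h import *
a=cv2.resize(load('scene8')['color'][178:222,290:348],None,fx=13,fy=13,interpolation=cv2.INTER_CUBIC)
cv2.imwrite('pics/s8zz.png',a)
s=load('scene8')
for x in(165,171,173,175):
  for y in(-58,0,58): print(x,y,((proj(s,c2w((x-8,y,68)))[0]-[290,178]+.46)*13).round(0))
"
```

```text
165 -58 [619. 408.]
165 0 [378. 282.]
165 58 [145. 160.]
171 -58 [635. 387.]
171 0 [394. 262.]
171 58 [161. 141.]
173 -58 [640. 381.]
173 0 [400. 255.]
173 58 [167. 134.]
175 -58 [645. 374.]
175 0 [405. 249.]
175 58 [172. 128.]
```

View pics/s8zz.png

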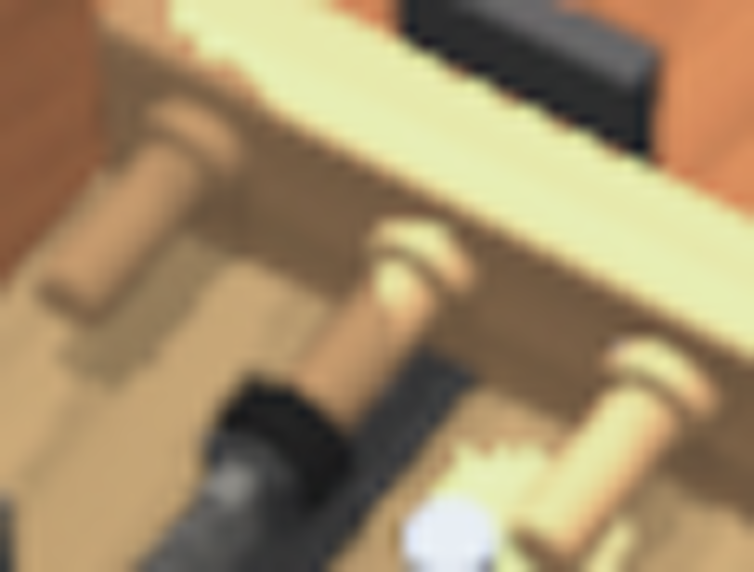

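```bash
python3 -c "
from h import *
a=cv2.cvtColor(cv2.imread('pics/s8zz.png'),cv2.COLOR_BGR2GRAY)
for (x0,x1,y0,y1) in((600,730,325,420),(610,725,330,400),(625,725,325,395)):
    t=a[y0:y1,x0:x1]
    r=cv2.matchTemplate(a[180:330,330:520],t,cv2.TM_CCOEFF_NORMED)
    _,v,_,l=cv2.minMaxLoc(r); print('right->mid',v,(l[0]+330-x0,l[1]+180-y0),'flush (-240,-125); 2mm proud (-245,-118)')
# same for scene0 at start
b=cv2.cvtColor(cv2.resize(load('scene0')['color'][178:222,290:348],None,fx=13,fy=13,interpolation=cv2.INTER_CUBIC),cv2.COLOR_BGR2GRAY)
t=b[330:400,610:725];r=cv2.matchTemplate(b[180:330,330:520],t,cv2.TM_CCOEFF_NORMED)
_,v,_,l=cv2.minMaxLoc(r);print('start',v,(l[0]+330-610,l[1]+180-330))
"
```

```text
right->mid 0.9525367617607117 (-236, -122) flush (-240,-125); 2mm proud (-245,-118)
right->mid 0.9680553674697876 (-237, -122) flush (-240,-125); 2mm proud (-245,-118)
right->mid 0.9736418724060059 (-237, -122) flush (-240,-125); 2mm proud (-245,-118)
start 0.6389961838722229 (-237, -107)
```

The middle collar now matches the home ones: the right-to-middle offset is (-237,-122) against (-240,-125) for flush, which is within about 0.3 mm. I'll go on to the release button.

Call:
send_rows:
  commands:
    - [[0.034, -0.003, -0.001, 0, 0], [0.034, -0.003, -0.001, 0, 0], [0.03, -0.002, -0.001, 0, 0], [0, 0, 0, 0, 0]]

```text
time: 11.72
tool_pos: [597.7, -246.8, 120.8]
tcp_rot: [1.669, 1.442, 1.839]
contact_force: [-0.9, -0.5, -1.5]
grip_width: 0.1
```

```bash
python3 -c "
from h import *
to((-93,0,97))
"
```

```text
t 11.7167 clamp [-89.   -0.3 120.8] tool shift [23.1 -7.  -0.1] turn 1.1 F [-0.9 -0.5 -1.5] grip 0.1 q6 [-0.55 -0.75]
[[-0.03 -0.17  0.99]
 [ 0.12  0.98  0.17]
 [-0.99  0.13 -0.01]]
```

Call:
send_rows:
  commands:
    - [[0.01, -0.003, 0, 0, 0], [0.01, -0.003, 0, 0, 0], [0.002, 0, 0, 0, 0], [0.002, 0, 0, 0, 0]]

```text
time: 12.05
tool_pos: [600.2, -247.5, 99.4]
tcp_rot: [1.638, 1.446, 1.812]
contact_force: [-0.4, -0.2, -1.0]
grip_width: 0.7
```

Call:
send_rows:
  commands:
    - [[0.002, 0, 0, 0, 0], [0.002, 0, 0, 0, 0]]

```text
time: 12.22
tool_pos: [601.0, -247.4, 97.4]
tcp_rot: [1.62, 1.448, 1.795]
contact_force: [-2.2, -0.0, 4.9]
grip_width: 0.5
```

```bash
python3 -c "
from h import *
to((-93,0,92))
"
```

```text
t 12.2167 clamp [-90.1  -3.6  97.4] tool shift [ 5.  -3.5 -3.6] turn 1.4 F [-2.2 -0.   4.9] grip 0.5 q6 [-0.55 -0.76]
[[-0.03 -0.17  0.98]
 [ 0.12  0.98  0.17]
 [-0.99  0.12 -0.01]]
```

Call:
send_rows:
  commands:
    - [[0.0025, -0.0005, -0.001, 0, 0], [0.0025, -0.0005, -0.001, 0, 0], [0.0025, 0, 0, 0, 0]]

```text
time: 12.47
tool_pos: [601.1, -247.4, 96.0]
tcp_rot: [1.564, 1.451, 1.739]
contact_force: [-7.2, 1.5, 12.4]
grip_width: 0.6
```

Call:
send_rows:
  commands:
    - [[0.0025, 0, 0, 0, 0], [0.0025, 0, 0, 0, 0], [0.0025, 0, 0, 0, 0]]

```text
time: 12.72
tool_pos: [601.0, -247.5, 96.0]
tcp_rot: [1.535, 1.454, 1.711]
contact_force: [-4.7, 1.6, 10.8]
grip_width: 0.9
```

```bash
python3 -c "
from h import *
to((-93,0,92))
"
```

```text
t 12.7167 clamp [-90.1  -3.6  96. ] tool shift [ 3.6 -3.2 -3.7] turn 1.5 F [-4.7  1.6 10.8] grip 0.9 q6 [-0.55 -0.76]
[[-0.02 -0.17  0.98]
 [ 0.11  0.98  0.17]
 [-0.99  0.12  0.  ]]
```

```bash
python3 -c "
from h import *
from plant import optics
for n in('scene','top'):
    c=optics.capture(n); pickle.dump(c,open(n+'9.pkl','wb'))
a=cv2.resize(load('scene9')['color'][165:315,200:380],None,fx=4.4,fy=4,interpolation=cv2.INTER_CUBIC)
cv2.imwrite('pics/s9z.png',a)
to((-93,0,92))
"
```

```text
t 12.8167 clamp [-90.1  -3.6  96. ] tool shift [ 3.7 -3.2 -3.7] turn 1.5 F [-4.8  0.6 11.4] grip 0.4 q6 [-0.55 -0.76]
[[-0.02 -0.17  0.98]
 [ 0.11  0.98  0.17]
 [-0.99  0.12  0.  ]]
```

View pics/s9z.png

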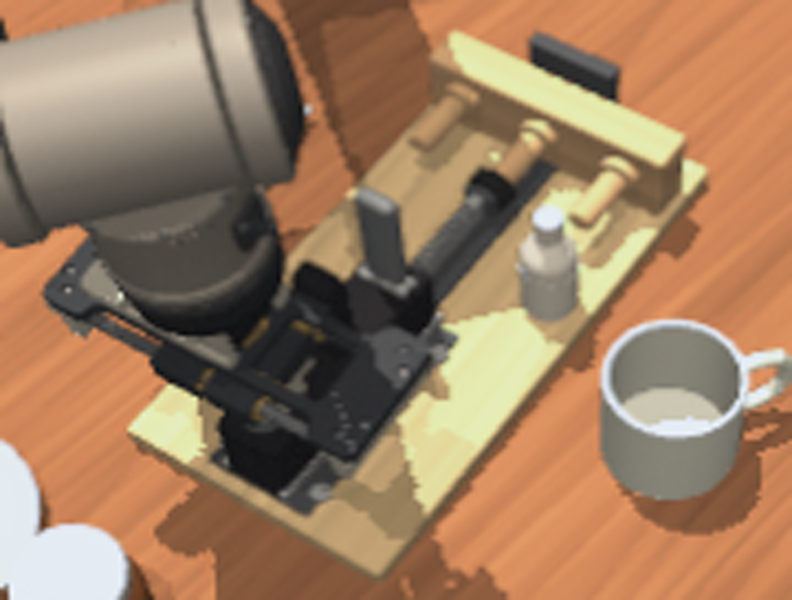

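The bar hasn't moved and the force is about 11 N. The gripper body at (330,290) is right at the handle, so it is probably bearing on the handle top. I'll raise, shift backwards about 11 mm, centre sideways, and press again.

Call:
send_rows:
  commands:
    - [[-0.01, 0, 0, 0, 0], [-0.003, -0.007, -0.002, 0, 0], [0, -0.007, -0.002, 0, 0], [0, 0, 0, 0, 0]]

```text
time: 13.15
tool_pos: [601.0, -265.8, 111.3]
tcp_rot: [1.491, 1.459, 1.667]
contact_force: [-0.1, -0.6, -0.3]
grip_width: 0.3
```

```bash
python3 -c "
from h import *
to((-103,0,99))
"
```

```text
t 13.15 clamp [-108.3   -0.8  111.3] tool shift [12.8  3.9 -0.8] turn 1.6 F [-0.1 -0.6 -0.3] grip 0.3 q6 [-0.58 -0.78]
[[-0.01 -0.17  0.98]
 [ 0.11  0.98  0.17]
 [-0.99  0.11  0.01]]
```

Call:
send_rows:
  commands:
    - [[0.006, 0.002, -0.001, 0, 0], [0.005, 0.001, 0, 0, 0], [0.0025, 0, 0, 0, 0], [0.0025, 0, 0, 0, 0]]

```text
time: 13.48
tool_pos: [599.3, -262.7, 94.4]
tcp_rot: [1.48, 1.46, 1.654]
contact_force: [-0.1, -1.8, 3.0]
grip_width: 0.3
```

Call:
send_rows:
  commands:
    - [[0.0025, 0, 0, 0, 0], [0.0025, 0, 0, 0, 0]]

```text
time: 13.65
tool_pos: [599.5, -262.7, 90.6]
tcp_rot: [1.471, 1.462, 1.646]
contact_force: [-7.0, 0.2, 24.7]
grip_width: 0.5
```

```bash
python3 -c "
from h import *
to((-103,0,92))
"
```

```text
t 13.65 clamp [-105.     0.2   90.6] tool shift [-1.2  2.1  0.3] turn 1.5 F [-7.   0.2 24.7] grip 0.5 q6 [-0.57 -0.78]
[[-0.01 -0.17  0.98]
 [ 0.11  0.98  0.17]
 [-0.99  0.11  0.01]]
```

Call:
send_rows:
  commands:
    - [[0.0012, 0, 0, 0, 0], [0.0012, 0, 0, 0, 0], [0.0012, 0, 0, 0, 0], [0.0012, 0, 0, 0, 0], [0.0012, 0, 0, 0, 0], [0.0012, 0, 0, 0, 0]]

```text
time: 14.15
tool_pos: [599.4, -262.7, 91.1]
tcp_rot: [1.442, 1.467, 1.619]
contact_force: [-3.0, -0.7, 9.0]
grip_width: 0.2
```

Call:
send_rows:
  commands:
    - [[0.0012, 0, 0, 0, 0], [0.0012, 0, 0, 0, 0], [0.0012, 0, 0, 0, 0], [0.0012, 0, 0, 0, 0], [0.0012, 0, 0, 0, 0], [0.0012, 0, 0, 0, 0], [0.0012, 0, 0, 0, 0], [0.0012, 0, 0, 0, 0]]

```text
time: 14.82
tool_pos: [599.4, -262.7, 91.1]
tcp_rot: [1.4, 1.473, 1.579]
contact_force: [-3.4, -0.5, 9.9]
grip_width: 0.5
```

```bash
python3 -c "
from h import *
from plant import optics
for n in('scene','top'):
    c=optics.capture(n); pickle.dump(c,open(n+'10.pkl','wb'))
a=cv2.resize(load('scene10')['color'][165:315,200:380],None,fx=4.4,fy=4,interpolation=cv2.INTER_CUBIC)
cv2.imwrite('pics/s10z.png',a)
to((-103,0,92))
"
```

```text
t 14.9167 clamp [-105.     0.3   91.1] tool shift [-0.7  2.1  0.4] turn 1.7 F [-3.7  0.8  9.9] grip 0.2 q6 [-0.57 -0.78]
[[-0.   -0.18  0.98]
 [ 0.1   0.98  0.18]
 [-1.    0.1   0.02]]
```

View pics/s10z.png

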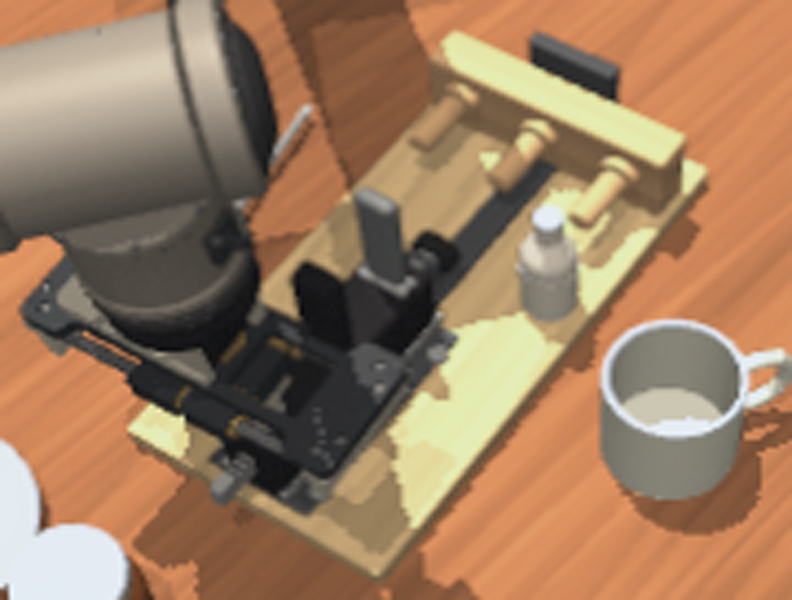

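The bar has run back: its pad is at the head at about (437,248) and its tail sticks out at (232,480). The dowel stayed home. I'll lift clear.

Call:
send_rows:
  commands:
    - [[-0.01, 0, 0, 0, 0], [-0.03, 0, 0, 0, 0], [-0.035, 0, 0, 0, 0], [-0.035, 0, 0, 0, 0], [0, -0.03, 0, 0, 0], [0, -0.03, 0, 0, 0], [0, 0, 0, 0, 0], [0, 0, 0, 0, 0]]

```text
time: 15.58
tool_pos: [610.2, -330.4, 199.1]
tcp_rot: [1.439, 1.469, 1.623]
contact_force: [0.1, -0.3, 0.1]
grip_width: 0.5
```

```bash
python3 -c "
from h import *
from plant import optics
for n in('scene','top'):
    c=optics.capture(n); pickle.dump(c,open(n+'11.pkl','wb'))
S=load('scene11');I=S['color']
cv2.imwrite('pics/s11z.png',cv2.resize(I[165:315,200:390],None,fx=4.2,fy=4,interpolation=cv2.INTER_CUBIC))
to((-103,0,220))
z=cv2.resize(I[178:222,290:348],None,fx=13,fy=13,interpolation=cv2.INTER_CUBIC);a=cv2.cvtColor(z,cv2.COLOR_BGR2GRAY)
cv2.imwrite('pics/s11zz.png',z)
for (x0,x1,y0,y1) in((610,725,330,400),(625,725,325,395)):
    r=cv2.matchTemplate(a[180:330,330:520],a[y0:y1,x0:x1],cv2.TM_CCOEFF_NORMED)
    _,v,_,l=cv2.minMaxLoc(r); print(v,(l[0]+330-x0,l[1]+180-y0))
# bar pad vs start image
g=lambda k:cv2.cvtColor(load('scene'+k)['color'],cv2.COLOR_BGR2GRAY)
t=g('0')[218:235,290:308];r=cv2.matchTemplate(g('11')[205:250,275:320],t,cv2.TM_CCOEFF_NORMED);_,v,_,l=cv2.minMaxLoc(r);print('pad shift px',v,l[0]+275-290,l[1]+205-218)
"
```

```text
t 15.6833 clamp [-1.728e+02 -1.000e-01  1.987e+02] tool shift [-14.1  71.6   2.5] turn 2.0 F [ 0.2  0.7 -0.4] grip 0.4 q6 [-0.64 -0.83]
[[-0.01 -0.18  0.98]
 [ 0.1   0.98  0.18]
 [-0.99  0.1   0.01]]
0.9605358839035034 (-238, -123)
0.9727573394775391 (-237, -122)
pad shift px 0.8313372731208801 -1 1
```

View pics/s11z.png

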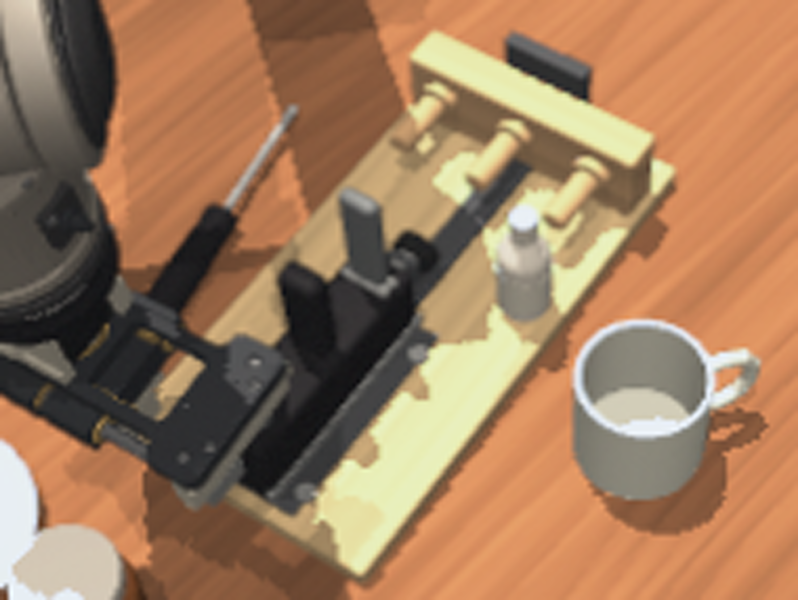

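View pics/s11zz.png

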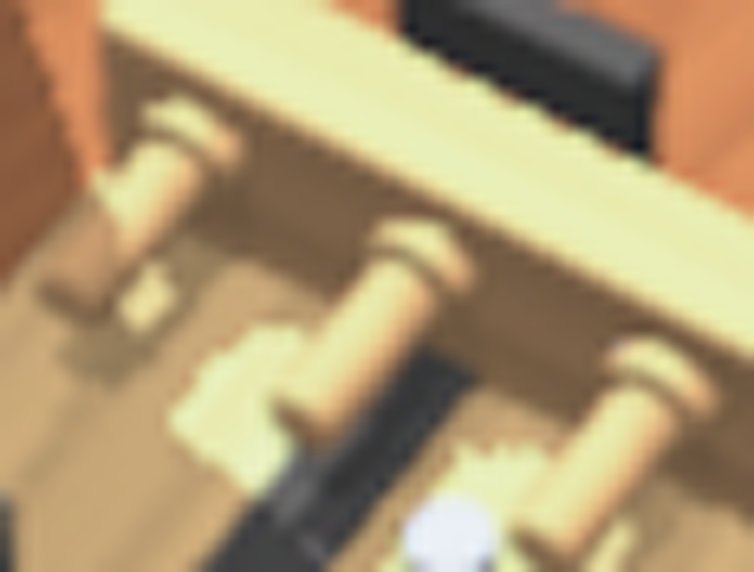

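All three dowels look identical and flush, the bar is at the head, the trigger is upright and the arm is clear. I'm handing in.

```bash
python3 -c "
from plant import close_job
print(close_job())"
```

```text
the job is handed in; nothing more can be done
None
```

I pumped the trigger five times until the middle dowel seated, then held the release button down for over a second, and the bar ran back. The job was handed in at about 15.7 s of the 58 s allowed.

**Seating:** The push was about 6 N with the bar running free and 8 to 10 N while the dowel slid. It then rose to about 15 N with the motion nearly stopped, and I did not push further. That is below the 22 N that means 30 N at the pad.

**Last checks:**
- **Dowel:** the middle collar matches its two home neighbours to within about 0.5 mm, both before and after the release.
- **Bar and trigger:** the bar's pad is back at the head and the trigger is upright.
- **Robot:** the arm is clear of everything, with the measured force at about zero.
- **Bystanders:** I saw none moved or tipped, but I judged that by eye and did not measure it.

**What went wrong or disagreed:**
- **Release button:** the first press was blocked at about 11 N, probably because the gripper's body was resting on the handle. I moved back and pressed again. That press briefly reached 25 N with the button at the bottom.
- **Bar travel:** counting five pumps at 12 mm each put the bar about 6 mm short of where the pictures showed it. The final picture shows the pad about one pixel further back than at the start, so the bar may not have started fully back.
- **Seating stiffness:** the force rose less steeply than expected once seated, so I relied on the pictures for the final judgement.
- **Tool tilt:** the tool tilted by up to about 0.14 rad during the pushes, because each row restarts from the measured pose.

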